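Reset the coffee warmer, refit its knob and hold it in

TASK

Restart the coffee warmer: first press its reset plunger (the mushroom-shaped metal head) right down to its stop and let it spring back up. Then pick up the loose knob, turn it so that its nose points the way of the flat on the D-shaped control shaft, push it fully home on the shaft and press knob and shaft down to the stop; finish while still holding the knob pressed down there with the gripper. Leave the crockery and the milk can where they are.

Things in the scene. Friction and masses are not known exactly. Their poses are not given: they have to be found in the camera images.
- warmer: Coffee warmer, a fixed steel box 200 x 300 mm, flat deck 60 mm above the counter. Origin: centre of its underside; x along the 200 mm, y along the 300 mm, z up. A round black hot plate (160 mm across, 7 mm high) lies on its +y part. On its -y part are two control places, at (-47, -105) and (+53, -105) mm: one holds the control shaft, the other the reset plunger, either way round.
- plunger_top (a point): Centre of the top of the reset plunger: a mushroom-shaped aluminium head 32 mm across, standing 31 mm above the deck (9 mm thick, on a 10 mm stem, over a black ring 52 mm across and 6 mm high). z up.
- plunger (a joint): Travel of the reset plunger in m: 0 = up, 0.010 = pressed straight down to its stop. A spring returns it; it takes about 2 N to start and 6 N at the stop.
- spindle_tip (a point): Top end of the upright steel control shaft, on its centre line, 31 mm above the deck when up; moves down with the shaft. The shaft is a D: 18 mm diameter, one flat 3.5 mm from the centre line, its top edge chamfered (1.5 mm on the round side, 0.5 mm on the flat). x points level out of the flat, z up. The shaft does not turn.
- control: Fixed black ring on the deck round the control shaft, 60 mm across, 6 mm high, with a small black tab (8 mm wide, 6 mm high) on its rim, 30 to 46 mm from the centre, on the side that the shaft's flat faces. Origin: centre of its underside; x towards the tab, z up.
- spindle (a joint): Travel of the control shaft in m: 0 = up, 0.008 = pressed straight down to its stop. A spring pushes it up; it takes about 2.5 N to start and 8 N at the stop.
- knob: Loose aluminium knob, about 60 g, upright on the counter. Origin: centre of its underside. Round skirt 48 mm across, 16 mm high, with a pointed nose on its +x side; on top a bar grip 12 mm wide (y), 22 tall, from x = -21 to +29 mm (38 mm high in all). From below a D-shaped bore, 14 mm deep, 0.8 mm larger all round than the shaft, its flat on the +x (nose) side. Home: the shaft's top meets the bore's ceiling.
- knob_nose (a point): Tip of the knob's nose, 33.5 mm from the knob's axis along its x, 8 mm above its underside. When the knob is home it points over the tab of the black ring; with the shaft at its stop the skirt is still 3 mm clear of the ring.
- mug: Bystander: white mug, 80 mm across, 90 mm high. Origin: centre of its underside.
- saucers: Bystander: stack of white saucers, 130 mm across, 34 mm high. Origin: centre of its underside.
- sugar_bowl: Bystander: white bowl, 90 mm across, 50 mm high. Origin: centre of its underside.
- milk_can: Bystander: metal can, 60 mm across, 110 mm high. Origin: centre of its underside.
There are look-alikes about, which are no part of the job. Leave any blue or brown look-alike of the knob alone.

How it is judged:
By the outcome, as a careful person would: the job done as asked, in the order asked, and still so for the second after the job is handed in, while the arm keeps its last pose, push and grip.
It also fails if it takes over 48 s, if anything falls off the work surface, if the arm or the gripper's body presses on something with over 40 N, if the wrist force passes 120 N, or if a joint passes its speed limit or range.

ROBOT

A 7-joint arm with a two-finger parallel gripper is mounted at the origin on the work surface. World frame = base frame: x ahead of the robot, y to its left, z up, the work surface at z = 0. Lengths are in m, angles in rad, forces in N, time in s.
With the tool pointing down it reaches from about 0.4 to 0.875 m from the base axis. Payload 6.5 kg.
Tool frame: the origin (TCP) lies between the finger pads; the fingertips stand 17 mm ahead of it and the grasp point (between the pads) lies 2 mm behind it (arm.nose_length is the distance from the TCP to the fingertips, in m); z points along the fingers, y is the direction in which the jaws open and shut (so a half turn about z gives the same grasp; the last joint's range is limited). The gripper opens to 85 mm and grips with 20 to 120 N. Pads are 22 mm wide; open, the fingers measure 114 mm over their backs; the gripper's body (76 mm by 85 mm) begins 54 mm behind the grasp point. The pads swing forward as they close: fully open they stand 13 mm farther back than shut.
Start: joints at [1.27, 0.536, -0.004, 1.538, 0.003, 1.067, -0.071], TCP at [0.151, -0.632, 0.248] pointing down, gripper open.
Joint ranges: [-2.7, 2.7], [-0.37, 2.16], [-1.27, 1.26], [0.24, 2.4], [-1.31, 4.45], [0.19, 1.91], [-2.76, 2.76]. Speed limits (rad/s): [2.39, 2.39, 3.14, 3.14, 3.14, 3.14, 3.14].

INTERFACE

Orientations are given as a rotation vector (axis times angle).
In Python, from workcell import status, viewer, arm gives the robot as it stands.
- The arm moves only by the tool jog_arm, never from a script. Its argument "moves" is a list of rows, each a list of 2 entries, a list of its own where there are three numbers: the shift along the tool's x, y, z in m, then the turn about the tool's z in rad. A call has 1 to 20 rows; each row shifts and turns the commanded pose from where the row before left it, along the tool's axes as they then stand; what a row does not reach is not made up. A row lasts 1/8 s, in which the tool goes at most 62.5 mm and 10.7 degrees, less where a joint would pass 70% of its speed; a pose out of reach is approached as far as the arm can. A call is refused whole if a number of a shift passes 0.0625 or a number of a turn 0.188, either way. A call with a gripper value outside its range is refused whole. "claw" is the opening, from 0 (shut) to 1 (fully open), set as the call begins (left out, the last holds). The fingers move at their own pace and stop on an object; "newtons" is the grip in N (left out, the last holds). Time passes only in rows, so rows that do not move let the fingers close. It gives the time, the measured TCP pose, the force and the opening at its end, in the units of the state.
- status.observe(): the state, without advancing time (a new reading comes with each control period).
- viewer.capture(name): name is "scene" or "top" or "wrist"; returns a dict with "frame" (420x560x3 uint8, red, green, blue), "K" (3x3 intrinsics, pixels), "origin" and "orientation" of the camera in the world. Camera axes: x right, y up, looking along -z (the intrinsics and any distortion apply to the point x, -y, -z); pixel columns grow to the right and rows downward; lengths in m; the calibration is good to about 2 mm. A picture is of the moment at which its call begins. There is no depth.
- arm.hand_in(): hands the job in, once; it reports no verdict.
The state is a dict: "time_s": time; "q": joint angles; "dq": joint speeds; "effort": joint torques, N m; "tool_pos": TCP position; "tool_rot": TCP orientation; "ft_force": force on the tool from outside, world axes, zero at the start; "ft_torque": the same for the moment, N m; "finger_gap": finger opening in m.
Only numpy, scipy, OpenCV 4.12 (cv2) and the standard library are available. Lean on these libraries where they do the work, as an engineer would, in place of code of your own. Each camera call takes 0.05 s, during which the arm holds its last target. There are 200 camera calls.

## Working session

There is one attempt and no reset: what is moved stays moved. The work goes in short steps, Python scripts to look and compute and a tool call to move; the robot and the scene stay as the last step left them, time stands still between calls to the robot, and variables do not carry over. Pictures are saved under pics/ and viewed, about 8 in all and at most 12, crops included, and the job is handed in when it is done.

Besides the shell and the picture viewer there is one more tool, called after "Emit:" by a JSON object that holds its "api" and its "payload". jog_arm: Moves the arm, as the interface text tells. Its arguments: {"type":"object","properties":{"moves":{"type":"array"},"claw":{"type":"number"},"newtons":{"type":"number"}},"required":["moves"]}

```bash
mkdir -p pics; cat > h.py <<'E'
import numpy as np, cv2, json
from scipy.spatial.transform import Rotation as R
from workcell import status, viewer, arm
def cap(n,f):
    c=viewer.capture(n); cv2.imwrite(f'pics/{f}.png',c['frame'][:,:,::-1])
    d={k:np.array(c[k]).tolist() for k in ('K','origin','orientation')}
    d.update({k:np.array(v).tolist() for k,v in c.items() if k not in('frame','K','origin','orientation')})
    json.dump(d,open(f'pics/{f}.json','w')); return c
def load(f): return json.load(open(f'pics/{f}.json'))
def rot(o):
    o=np.array(o); return o if o.shape==(3,3) else R.from_rotvec(o).as_matrix()
def px2w(c,u,v,z):
    d=np.linalg.solve(np.array(c['K']),[u,v,1.]); d=rot(c['orientation'])@[d[0],-d[1],-d[2]]
    o=np.array(c['origin']); return o+d*(z-o[2])/d[2]
def w2px(c,p):
    q=rot(c['orientation']).T@(np.array(p)-np.array(c['origin'])); q=np.array(c['K'])@[q[0],-q[1],-q[2]]; return q[:2]/q[2]
E
python3 - <<'E'
from h import *
a=cap('top','top0');b=cap('scene','sc0')
print({k:v for k,v in a.items() if k!='frame'},{k:v for k,v in b.items() if k!='frame'})
print(status.observe())
E
```

```text
{'K': array([[527.95424925,   0.        , 281.14094696],
       [  0.        , 527.95424925, 206.67708379],
       [  0.        ,   0.        ,   1.        ]]), 'origin': array([0.43863943, 0.04299022, 1.32483963]), 'orientation': array([ 0.08688549, -0.07196367, -1.54847972])} {'K': array([[518.85512636,   0.        , 277.97524862],
       [  0.        , 518.85512636, 217.47261954],
       [  0.        ,   0.        ,   1.        ]]), 'origin': array([1.16545573, 0.79808469, 1.28323313]), 'orientation': array([0.26722935, 0.84159194, 2.35167115])}
{'time_s': 0.1, 'q': array([ 1.26980194,  0.53713311, -0.00447204,  1.538742  ,  0.0025872 ,
        1.06730464, -0.07120855]), 'dq': array([-0.00054238, -0.00386974,  0.00056739, -0.00394065,  0.00130102,
       -0.00113869, -0.00022466]), 'effort': array([ 3.06128910e-03, -5.84562993e+01,  1.05218209e+00, -2.59777611e+01,
        1.27004387e-02,  4.59430797e-03, -1.56822131e-05]), 'tool_pos': array([ 0.15110597, -0.6316439 ,  0.24748529]), 'tool_rot': array([-3.11840586e+00, -3.67918635e-01,  4.28448413e-04]), 'ft_force': array([-0.29157856, -0.87926459, -0.2972825 ]), 'ft_torque': array([-0.00947548,  0.00606908, -0.03999933]), 'finger_gap': 0.08570338858396775}
```

View pics/top0.png

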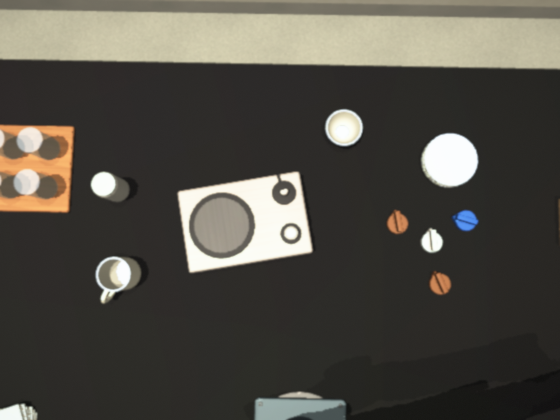

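View pics/sc0.png

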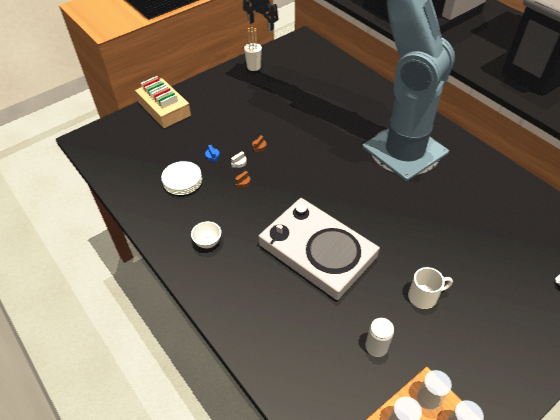

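Top view: the knob (silver) is at about (432,241), with brown look-alikes at (397,222) and (440,283) and a blue one at (466,220). The shaft is at (284,192) with its tab towards (280,177), and the plunger is at (291,233).

```bash
python3 - <<'E'
from h import *
c=load('top0')
for n,u,v,z in [('knob',432,241,.02),('shaft',284,192,.066),('tab',279.5,177,.066),('plunger',291,233,.091),('red1',397,222,.02),('red2',440,283,.02),('blue',466,220,.02),('wcTL',178,191,.06),('TR',300,172,.06),('BR',312,251,.06),('BL',190,272,.06)]:
  print(n,px2w(c,u,v,z).round(4))
i=cv2.imread('pics/top0.png')
A=cv2.resize(i[200:280,390:490],None,fx=5,fy=5,interpolation=cv2.INTER_CUBIC)[:400]
B=cv2.resize(i[165:265,250:325],None,fx=4,fy=4,interpolation=cv2.INTER_CUBIC)
cv2.imwrite('pics/z0.png',np.hstack([A,B]))
E
```

```text
knob [ 0.494  -0.3163  0.02  ]
shaft [0.6022 0.0502 0.066 ]
tab [0.6384 0.0618 0.066 ]
plunger [0.5027 0.0317 0.091 ]
red1 [ 0.5391 -0.2304  0.02  ]
red2 [ 0.3919 -0.335   0.02  ]
blue [ 0.5475 -0.4005  0.02  ]
wcTL [0.6003 0.3067 0.06  ]
TR [0.6526 0.0125 0.06  ]
BR [ 0.4624 -0.0195  0.06  ]
BL [0.4064 0.2701 0.06  ]
```

View pics/z0.png

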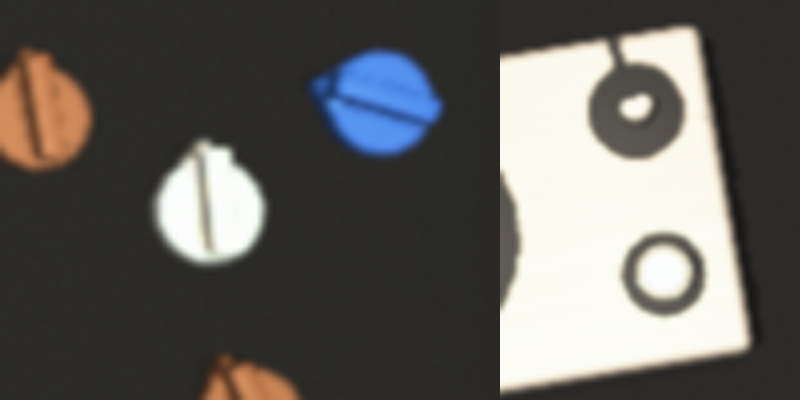

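The knob's nose points roughly to image-up (+x). The shaft's tab heads about 18°. I'll go above the knob for a close look.

Emit:
{"api": "jog_arm", "payload": {"moves": [[[0.04, -0.022, 0], 0], [[0.04, -0.022, 0], 0], [[0.04, -0.022, 0], 0], [[0.04, -0.022, 0], 0], [[0.04, -0.022, 0], 0], [[0.04, -0.022, 0], 0], [[0.04, -0.022, 0], 0], [[0.04, -0.022, 0], 0], [[0.04, -0.022, 0], 0], [[0.04, -0.022, 0], 0], [[0, 0, 0], 0], [[0, 0, 0], 0]], "claw": 0}}

```text
time_s: 1.6
tool_pos: [0.4883, -0.3256, 0.2479]
tool_rot: [3.12, 0.367, -0.002]
ft_force: [-1.1, -0.5, -0.2]
finger_gap: 0.0001
```

```bash
cat >> h.py <<'E'
def head(s=None):
    s=s or status.observe(); x=R.from_rotvec(s['tool_rot']).as_matrix()[:,0]; return np.degrees(np.arctan2(x[1],x[0]))
def go(p,h=None):
    s=status.observe(); M=R.from_rotvec(s['tool_rot']).as_matrix(); hh=head(s)
    d=M.T@(np.array(p)-s['tool_pos']); t=0 if h is None else -np.radians((h-hh+90)%180-90)
    print('pos',s['tool_pos'].round(4),'head',round(hh,2),'zaxis',M[:,2].round(4),'shift',d.round(4),'turn',round(t,4),'t',s['time_s'],'F',s['ft_force'].round(1),'gap',round(s['finger_gap'],4))
E
python3 - <<'E'
from h import *
go([.5027,.0317,.15]); c=cap('wrist','w0'); print({k:v for k,v in c.items() if k!='frame'}); print(w2px(c,[.494,-.3163,.02]))
E
```

```text
pos [ 0.4883 -0.3256  0.2479] head 13.43 zaxis [-1.3e-03 -2.0e-04 -1.0e+00] shift [ 0.0972 -0.3442  0.0978] turn 0 t 1.6 F [-1.1 -0.5 -0.2] gap 0.0001
{'K': array([[318.69478479,   0.        , 278.9066317 ],
       [  0.        , 318.69478479, 209.16341129],
       [  0.        ,   0.        ,   1.        ]]), 'origin': array([ 0.55546167, -0.31085052,  0.37390122]), 'orientation': array([-0.22765926,  0.17845965, -1.32745604])}
[270.61199967 177.98335941]
```

View pics/w0.png

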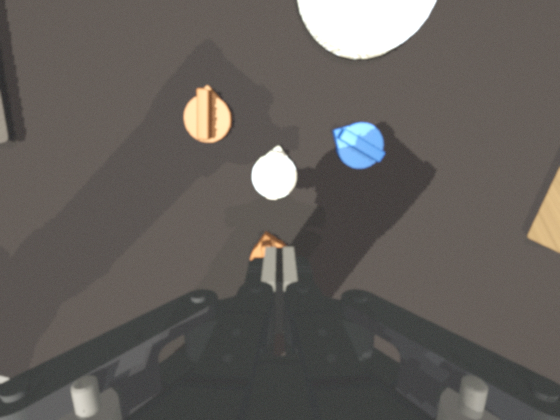

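```bash
python3 - <<'E'
from h import *
c=load('w0'); g=cv2.imread('pics/w0.png'); 
m=((g.min(2)>140)&(np.indices(g.shape[:2])[0]>130)&(np.indices(g.shape[:2])[0]<215)&(abs(np.indices(g.shape[:2])[1]-275)<35)).astype('uint8')
p=np.argwhere(m)[:,::-1]; print(len(p),p.min(0),p.max(0))
W=np.array([px2w(c,u,v,.014)[:2] for u,v in p])
# fit circle on far half of the boundary: use min enclosing circle of distance transform
u,v=np.unravel_index(cv2.distanceTransform(m,cv2.DIST_L2,5).argmax(),m.shape)[::-1]
ctr=px2w(c,u,v,.014); d=np.linalg.norm(W-ctr[:2],axis=1); k=d.argsort()[-12:]; t=W[k].mean(0); print(u,v,ctr,t,d.max(),np.degrees(np.arctan2(*(t-ctr[:2])[::-1])))
for z in(.008,):print(px2w(c,279,146.5,z))
E
```

```text
1813 [251 145] [296 199]
274 175 [ 0.49719375 -0.3193661   0.014     ] [ 0.52968118 -0.31648567] 0.03385027015929337 5.06676491653436
[ 0.52911047 -0.31758054  0.008     ]
```

Emit:
{"api": "jog_arm", "payload": {"moves": [[[0.01, -0.035, 0], 0], [[0.01, -0.035, 0], 0], [[0.01, -0.035, 0], 0], [[0.01, -0.035, 0], 0], [[0.01, -0.035, 0], 0], [[0.01, -0.035, 0], 0], [[0.01, -0.035, 0], 0], [[0.01, -0.035, 0], 0], [[0.01, -0.035, 0.02], 0], [[0.007, -0.029, 0.03], 0], [[0, 0, 0], 0], [[0, 0, 0], 0]]}}

```text
time_s: 3.15
tool_pos: [0.5036, 0.0301, 0.1986]
tool_rot: [3.119, 0.364, 0.0]
ft_force: [0.4, -0.9, 1.2]
finger_gap: -0.0
```

```bash
python3 - <<'E'
from h import *
go([.5027,.0317,.15]); c=cap('wrist','w1'); print(w2px(c,[.5027,.0317,.091]),w2px(c,[.602,.05,.091]))
E
```

```text
pos [0.5036 0.0301 0.1986] head 13.32 zaxis [ 3.e-04 -1.e-03 -1.e+00] shift [-0.0005 -0.0018  0.0486] turn 0 t 3.15 F [ 0.4 -0.9  1.2] gap -0.0
[274.52015258 215.68791621] [281.48556548  73.68813363]
```

View pics/w1.png

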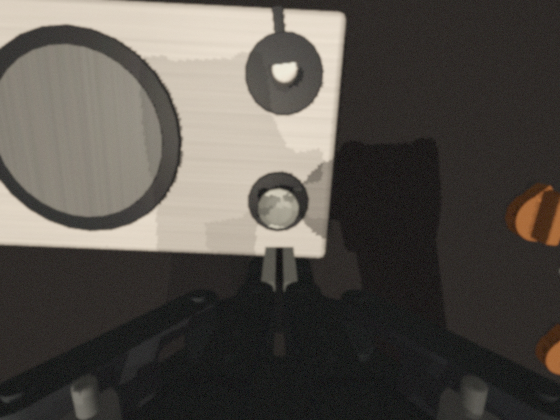

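Wrist view: plunger head at about (278,208), control ring centre at (284,73), shaft top at (285,71), tab at about (278,10–30).

```bash
python3 - <<'E'
from h import *
c=load('w1')
for n,u,v,z in [('pl',278,208,.091),('plring',278,201,.066),('ring',284,73,.066),('shafttop',285,71,.091),('tabend',277.5,8,.066),('tabnear',279.5,31,.066)]: print(n,px2w(c,u,v,z).round(4))
go(px2w(c,278,208,.112))
E
```

```text
pl [0.5092 0.0305 0.091 ]
plring [0.5086 0.0304 0.066 ]
ring [0.6063 0.0488 0.066 ]
shafttop [0.6042 0.0481 0.091 ]
tabend [0.6473 0.0635 0.066 ]
tabnear [0.6332 0.0587 0.066 ]
pos [0.5039 0.03   0.199 ] head 13.29 zaxis [ 1.1e-03 -9.0e-04 -1.0e+00] shift [0.0109 0.0006 0.087 ] turn 0 t 3.2 F [ 1.2 -0.1 -0.3] gap -0.0001
```

Emit:
{"api": "jog_arm", "payload": {"moves": [[[0.0025, 0.0005, 0.03], 0], [[0, 0, 0.03], 0], [[0, 0, 0.02], 0], [[0, 0, 0.008], 0], [[0, 0, 0.004], 0], [[0, 0, 0.004], 0], [[0, 0, 0], 0], [[0, 0, 0], 0]]}}

```text
time_s: 4.2
tool_pos: [0.5065, 0.0317, 0.1028]
tool_rot: [3.12, 0.367, 0.002]
ft_force: [-1.4, -2.4, 4.3]
finger_gap: -0.0003
```

```bash
python3 - <<'E'
from h import *
go([.5065,.0305,.098])
E
```

```text
pos [0.5065 0.0317 0.1028] head 13.43 zaxis [ 1.2e-03 -4.0e-04 -1.0e+00] shift [-0.0002  0.0012  0.0048] turn 0 t 4.2 F [-1.4 -2.4  4.3] gap -0.0003
```

Emit:
{"api": "jog_arm", "payload": {"moves": [[[0, 0, 0.003], 0], [[0, 0, 0.002], 0], [[0, 0, 0.001], 0], [[0, 0, 0], 0], [[0, 0, 0], 0]]}}

```text
time_s: 4.82
tool_pos: [0.5067, 0.0319, 0.0975]
tool_rot: [3.119, 0.368, 0.002]
ft_force: [-2.8, -2.8, 17.7]
finger_gap: 0.0001
```

Emit:
{"api": "jog_arm", "payload": {"moves": [[[0, 0, 0.001], 0], [[0, 0, 0.001], 0], [[0, 0, 0], 0], [[0, 0, 0], 0]]}}

```text
time_s: 5.32
tool_pos: [0.5068, 0.032, 0.097]
tool_rot: [3.119, 0.368, 0.003]
ft_force: [-8.6, -4.0, 36.9]
finger_gap: 0.0001
```

Stop reached (37 N, no further travel). Releasing it and going to the knob.

Emit:
{"api": "jog_arm", "payload": {"moves": [[[0, 0, -0.01], 0], [[0, 0, -0.02], 0], [[0, 0, -0.04], 0], [[-0.006, 0.017, -0.03], 0], [[-0.012, 0.0333, 0], 0], [[-0.012, 0.0333, 0], 0], [[-0.012, 0.0333, 0], 0], [[-0.012, 0.0333, 0], 0], [[-0.012, 0.0333, 0], 0], [[-0.012, 0.0333, 0], 0], [[-0.012, 0.0333, 0], 0], [[-0.012, 0.0333, 0], 0], [[-0.012, 0.0333, 0], 0], [[-0.006, 0.017, 0.02], 0], [[0, 0, 0.02], 0.075], [[0, 0, 0], 0.07], [[0, 0, 0], 0], [[0, 0, 0], 0]], "claw": 0.45}}

```text
time_s: 7.58
tool_pos: [0.4672, -0.3199, 0.1543]
tool_rot: [-3.138, -0.144, -0.001]
ft_force: [0.3, 0.9, 0.1]
finger_gap: 0.0384
```

```bash
python3 - <<'E'
from h import *
go([.4955,-.318,.036],5); c=cap('wrist','w2'); t=cap('top','top2')
u,v=w2px(c,[.4955,-.318,.03]).astype(int);print(u,v)
x0,y0=max(u-100,0),max(v-90,0); i=cv2.imread('pics/w2.png')[y0:y0+180,x0:x0+200]
j=cv2.imread('pics/top2.png')[165:265,250:325]
cv2.imwrite('pics/z2.png',np.hstack([cv2.resize(i,None,fx=2.5,fy=2.5),cv2.resize(j,(300,450))])); print(x0,y0)
E
```

```text
pos [ 0.4672 -0.3199  0.1543] head 5.26 zaxis [ 3.e-04  2.e-04 -1.e+00] shift [0.0284 0.0007 0.1183] turn 0.0045 t 7.575 F [0.3 0.9 0.1] gap 0.0384
278 174
178 84
```

View pics/z2.png

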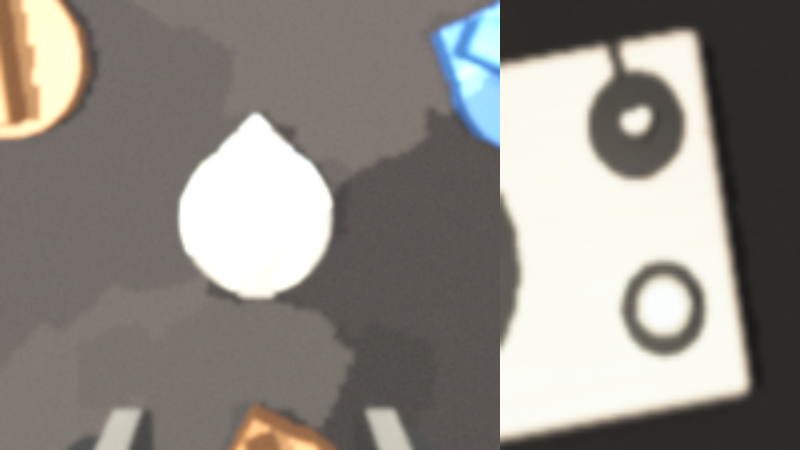

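The silhouette is clean: nose tip at pixel (280.4,129.2), skirt centre about (280.4,172).

```bash
python3 - <<'E'
from h import *
c=load('w2')
n=px2w(c,280.4,129.2,.008);k=px2w(c,280.4,172,.014);l=px2w(c,249.8,172,.014);r=px2w(c,311,172,.014);b=px2w(c,280.4,84+298/2.5,.004)
print(n,k,np.linalg.norm(l-r),b,np.linalg.norm(n-k),np.degrees(np.arctan2(*(n-k)[1::-1])))
h=np.degrees(np.arctan2(*(n-k)[1::-1]))
print('nose-based',n[:2]-.0335*np.array([np.cos(np.radians(h)),np.sin(np.radians(h))]))
go([*k[:2],.036],h)
E
```

```text
[ 0.53019888 -0.31657228  0.008     ] [ 0.49560487 -0.31978335  0.014     ] 0.0513912736848855 [ 0.46618703 -0.32258972  0.004     ] 0.03525700558619381 5.303099708083433
nose-based [ 0.49684227 -0.3196685 ]
pos [ 0.4671 -0.3202  0.1544] head 5.21 zaxis [ 5.e-04 -0.e+00 -1.e+00] shift [0.0284 0.0022 0.1185] turn -0.0016 t 7.675 F [0.7 0.4 1.4] gap 0.0387
```

Emit:
{"api": "jog_arm", "payload": {"moves": [[[0.029, 0.0015, 0.03], 0], [[0, 0, 0.04], 0], [[0, 0, 0.03], 0], [[0, 0, 0.012], 0], [[0, 0, 0.006], 0], [[0, 0, 0], 0], [[0, 0, 0], 0]]}}

```text
time_s: 8.55
tool_pos: [0.4966, -0.3197, 0.0374]
tool_rot: [3.137, 0.141, 0.003]
ft_force: [0.3, -0.1, 0.7]
finger_gap: 0.0386
```

Emit:
{"api": "jog_arm", "payload": {"moves": [[[0, 0, 0], 0], [[0, 0, 0], 0], [[0, 0, 0], 0], [[0, 0, 0], 0], [[0, 0, 0], 0], [[0, 0, 0], 0]], "claw": 0, "newtons": 50}}

```text
time_s: 9.3
tool_pos: [0.4964, -0.3196, 0.037]
tool_rot: [3.138, 0.141, 0.002]
ft_force: [-0.3, 0.6, 5.7]
finger_gap: 0.0105
```

```bash
python3 - <<'E'
from h import *
go([.496,-.319,.036],5.3)
E
```

```text
pos [ 0.4964 -0.3196  0.037 ] head 5.14 zaxis [ 1.1e-03 -7.0e-04 -1.0e+00] shift [-0.0004 -0.0006  0.001 ] turn -0.0028 t 9.3 F [-0.3  0.6  5.7] gap 0.0105
```

Emit:
{"api": "jog_arm", "payload": {"moves": [[[0, 0, -0.01], 0], [[0, 0, -0.03], 0], [[0, 0, -0.04], 0], [[0, 0, -0.04], 0], [[0.004, -0.016, -0.02], 0], [[0.0082, -0.032, 0], 0], [[0.0082, -0.032, 0], 0], [[0.0082, -0.032, 0], 0], [[0.0082, -0.032, 0], 0], [[0.0082, -0.032, 0], 0], [[0.0082, -0.032, 0], 0], [[0.0082, -0.032, 0], 0], [[0.0082, -0.032, 0], 0], [[0.0082, -0.032, 0], 0], [[0.0082, -0.032, 0], 0], [[0.004, -0.016, 0], 0], [[0, 0, 0], -0.08], [[0, 0, 0], -0.08], [[0, 0, 0], -0.08], [[0, 0, 0], 0]]}}

```text
time_s: 11.8
tool_pos: [0.5533, 0.039, 0.1759]
tool_rot: [3.099, 0.514, -0.002]
ft_force: [-0.3, -0.7, 0.2]
finger_gap: 0.0106
```

```bash
python3 - <<'E'
from h import *
go([.6035,.049,.13],19); c=cap('wrist','w3')
print(w2px(c,[.6035,.049,.091]))
E
```

```text
pos [0.5533 0.039  0.1759] head 18.83 zaxis [-1.1e-03 -3.0e-04 -1.0e+00] shift [0.0507 0.0068 0.0458] turn -0.003 t 11.8 F [-0.3 -0.7  0.2] gap 0.0106
[286.83049191 149.99741909]
```

View pics/w3.png

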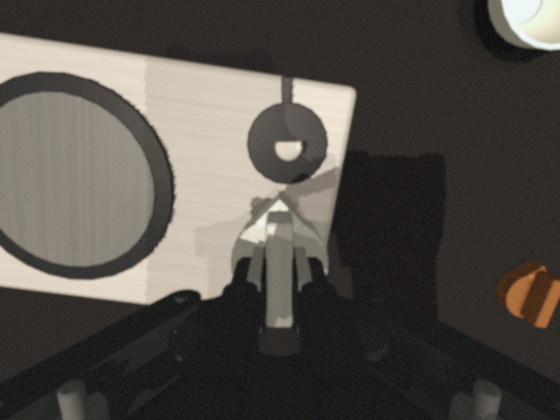

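Nose tip at (281,194), ring centre (288,143), tab (287,77–103), shaft top (288,148) with its flat on the tab side. I'll measure it more closely.

```bash
python3 - <<'E'
from h import *
c=load('w3'); g=cv2.imread('pics/w3.png',0)
cv2.imwrite('pics/z3.png',cv2.resize(g[70:220,210:360],None,fx=4,fy=4,interpolation=cv2.INTER_CUBIC))
s=status.observe(); p=s['tool_pos']; h=np.radians(head(s)); 
n=px2w(c,281,193.5,p[2]-.029); print('nose seen',n,'expected if axis at TCP',p[:2]+.0335*np.array([np.cos(h),np.sin(h)]))
def H(a,b): return np.degrees(np.arctan2(*(b-a)[1::-1]))
r=px2w(c,288,143,.066); t=px2w(c,287.3,77,.066); sh=px2w(c,288.5,147,.091); print(r,t,sh,H(r,t),np.linalg.norm(r-t))
E
```

```text
nose seen [0.58643078 0.0475985  0.14695072] expected if axis at TCP [0.58512981 0.04987196]
[0.6067064  0.04855737 0.066     ] [0.64867296 0.06375468 0.066     ] [0.6056707  0.04860537 0.091     ] 19.90678739957773 0.04463351377784414
```

View pics/z3.png

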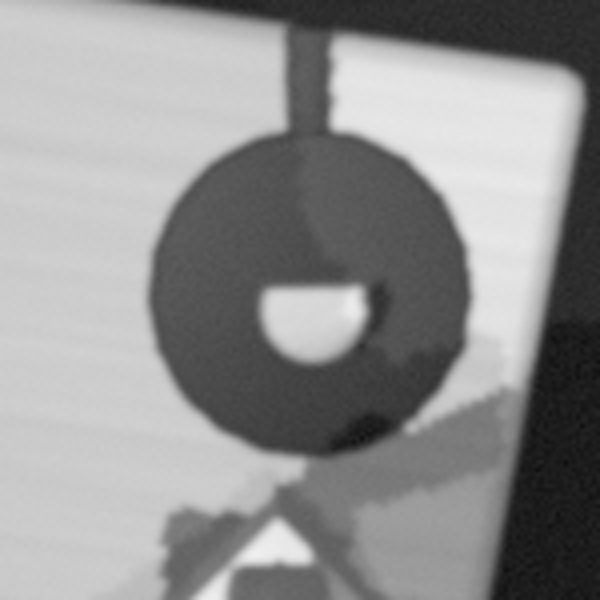

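Emit:
{"api": "jog_arm", "payload": {"moves": [[[0, 0, 0.02], -0.018], [[0, 0, 0.02], 0], [[0, 0, 0.014], 0], [[0, 0, 0.002], 0], [[0, 0, 0], 0], [[0, 0, 0], 0]]}}

```text
time_s: 12.6
tool_pos: [0.5544, 0.0395, 0.121]
tool_rot: [3.094, 0.543, 0.002]
ft_force: [-0.4, 0.4, -1.1]
finger_gap: 0.0105
```

```bash
python3 - <<'E'
from h import *
go([.604,.0505,.13],19.9); c=cap('wrist','w4'); g=cv2.imread('pics/w4.png',0)
u,v=w2px(c,[.6045,.0495,.091]).astype(int); x0,y0=u-80,v-75; print(u,v,x0,y0)
cv2.imwrite('pics/z4.png',cv2.resize(g[y0:y0+150,x0:x0+160],None,fx=4,fy=4,interpolation=cv2.INTER_CUBIC))
E
```

```text
pos [0.5544 0.0395 0.121 ] head 19.92 zaxis [ 1.2e-03  1.0e-04 -1.0e+00] shift [ 0.0504  0.0065 -0.009 ] turn 0.0003 t 12.6 F [-0.4  0.4 -1.1] gap 0.0105
291 160 211 85
```

View pics/z4.png

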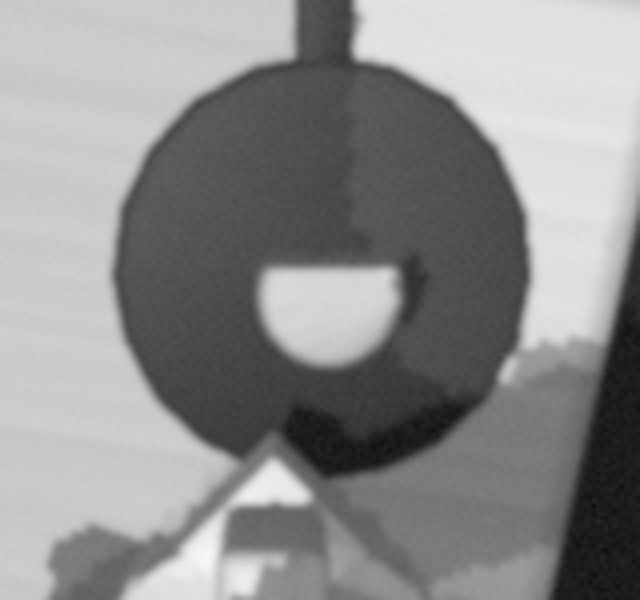

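```bash
python3 - <<'E'
from h import *
c=load('w4'); f=lambda a,b,z: px2w(c,211+a/4-.375,85+b/4-.375,z)
s=status.observe();M=R.from_rotvec(s['tool_rot']).as_matrix();h=np.radians(19.9);d=np.array([np.cos(h),np.sin(h),0])
nt,nb=f(275,458,.1),f(275,432,.084); sh=f(329,294.5,.0905); ring=f(321,267,.066); tab=f(326,5,.066)
print(nt,nb,sh,ring)
ax=(nt+nb)/2-.0335*d; print('axis in tool',(M.T@(ax-s['tool_pos'])).round(4)); print('shift',(M.T@(sh-ax)).round(4),(M.T@(ring-ax)).round(4))
print(np.degrees(np.arctan2(*(f(327,5,.066)-ring)[1::-1])), np.degrees(np.arctan2(*(f(400,265,.091)-f(258,265,.091))[1::-1]))+90)
E
```

```text
[0.5862308  0.04907302 0.1       ] [0.58593966 0.04891813 0.084     ] [0.6056315  0.04907744 0.0905    ] [0.60672755 0.04954384 0.066     ]
axis in tool [-0.0005  0.0018  0.0289]
shift [0.0519 0.0066 0.0016] [0.0531 0.0065 0.0261]
19.17777303169814 19.93360139941325
```

Emit:
{"api": "jog_arm", "payload": {"moves": [[[0, 0, -0.014], 0], [[0.017, 0.0026, 0], 0], [[0.02, 0.002, 0], 0], [[0.015, 0.002, 0], 0], [[0, 0, 0], 0], [[0, 0, 0], 0]]}}

```text
time_s: 13.4
tool_pos: [0.6045, 0.0507, 0.1347]
tool_rot: [3.094, 0.543, -0.001]
ft_force: [0.2, -0.2, -1.0]
finger_gap: 0.0109
```

```bash
python3 - <<'E'
from h import *
go([.6054,.0510,.128],19.8)
E
```

```text
pos [0.6045 0.0507 0.1347] head 19.92 zaxis [-3.e-04 -2.e-04 -1.e+00] shift [0.001  0.     0.0067] turn 0.0021 t 13.4 F [ 0.2 -0.2 -1. ] gap 0.0109
```

Emit:
{"api": "jog_arm", "payload": {"moves": [[[0.0005, 0, 0.005], 0], [[0, 0, 0.003], 0], [[0, 0, 0.002], 0], [[0, 0, 0], 0], [[0, 0, 0], 0]]}}

```text
time_s: 14.02
tool_pos: [0.6056, 0.0511, 0.1243]
tool_rot: [3.094, 0.544, 0.0]
ft_force: [0.4, -0.1, -0.0]
finger_gap: 0.0105
```

Emit:
{"api": "jog_arm", "payload": {"moves": [[[0, 0, 0.001], 0], [[0, 0, 0.001], 0], [[0, 0, 0.001], 0], [[0, 0, 0], 0], [[0, 0, 0], 0]]}}

```text
time_s: 14.65
tool_pos: [0.6055, 0.0511, 0.1213]
tool_rot: [-3.094, -0.544, 0.0]
ft_force: [0.0, 0.3, -0.5]
finger_gap: 0.0112
```

Engaged freely: no force at 7 mm of insertion. Continuing down.

Emit:
{"api": "jog_arm", "payload": {"moves": [[[0, 0, 0.002], 0], [[0, 0, 0.002], 0], [[0, 0, 0.002], 0], [[0, 0, 0.002], 0], [[0, 0, 0], 0], [[0, 0, 0], 0]]}}

```text
time_s: 15.4
tool_pos: [0.6055, 0.0511, 0.1134]
tool_rot: [3.094, 0.544, -0.0]
ft_force: [-1.5, -0.1, 2.3]
finger_gap: 0.0108
```

Emit:
{"api": "jog_arm", "payload": {"moves": [[[0, 0, 0.002], 0], [[0, 0, 0.002], 0], [[0, 0, 0.001], 0], [[0, 0, 0], 0], [[0, 0, 0], 0]]}}

```text
time_s: 16.02
tool_pos: [0.6056, 0.0511, 0.1085]
tool_rot: [3.094, 0.544, 0.0]
ft_force: [-1.2, -0.1, 5.0]
finger_gap: 0.0108
```

Emit:
{"api": "jog_arm", "payload": {"moves": [[[0, 0, 0.001], 0], [[0, 0, 0.001], 0], [[0, 0, 0.001], 0], [[0, 0, 0], 0], [[0, 0, 0], 0]]}}

```text
time_s: 16.65
tool_pos: [0.6057, 0.0511, 0.106]
tool_rot: [3.094, 0.543, 0.0]
ft_force: [-3.3, -0.3, 9.2]
finger_gap: 0.0106
```

Emit:
{"api": "jog_arm", "payload": {"moves": [[[0, 0, 0.0005], 0], [[0, 0, 0.0005], 0], [[0, 0, 0], 0], [[0, 0, 0], 0]]}}

```text
time_s: 17.15
tool_pos: [0.6058, 0.0512, 0.1058]
tool_rot: [3.094, 0.543, 0.001]
ft_force: [-5.6, -0.6, 16.4]
finger_gap: 0.011
```

```bash
python3 - <<'E'
from h import *
go([.6055,.0511,.106],19.8); a=cap('scene','sc5'); b=cap('top','t5'); w=cap('wrist','w5')
f=lambda n,y,x,h,ww:cv2.resize(cv2.imread(f'pics/{n}.png')[y:y+h,x:x+ww],(400,400))
cv2.imwrite('pics/z5.png',np.hstack([f('sc5',160,220,150,150),f('w5',100,180,200,200)]))
E
```

```text
pos [0.6058 0.0512 0.1058] head 19.93 zaxis [ 5.e-04 -3.e-04 -1.e+00] shift [-0.0003 -0.     -0.0002] turn 0.0022 t 17.15 F [-5.6 -0.6 16.4] gap 0.011
```

View pics/z5.png

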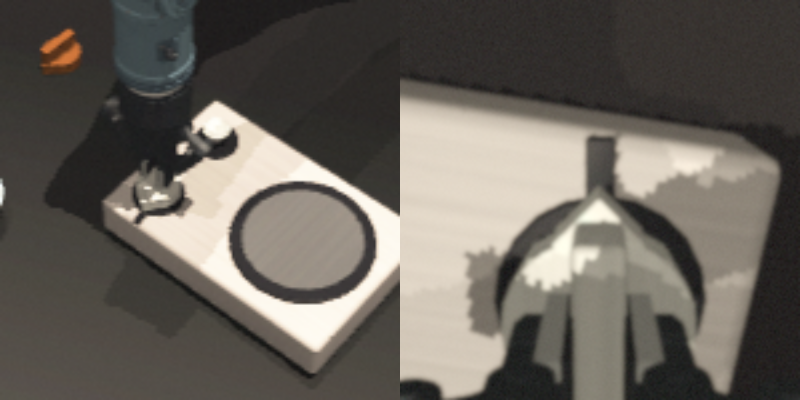

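The nose sits squarely over the tab, the knob is down at its stop, and the plunger is back up. Handing in.

```bash
python3 -c "
from h import *
print(arm.hand_in())"
```

```text
the job is handed in; nothing more can be done
None
```

The coffee warmer job is done and handed in at about 17 s of robot time, out of 48 s allowed. The gripper is still holding the knob pressed down at its stop.

- **Plunger:** I pressed it about 10 mm, until travel stopped and the force rose to 37 N, then released it. I judged its return by eye only: it looked up in the last scene picture.
- **Knob:** I gripped it by its bar, turned it to about 19.9° to match the tab, and slid it onto the shaft. There was no force during insertion. The spring force then began at the expected height, about 2.3 N, when the shaft met the bore's ceiling.
- **Pressed down:** I pushed on about 8 mm to the stop, where travel ceased at 16 N against the roughly 8 N spring. The last wrist picture shows the nose over the tab.

**Disagreements:**
- The wrist and top cameras differed by about 3 mm on where things were, so I placed the knob by measuring it relative to the shaft.
- The fingers read a gap of about 10.5–11 mm on the 12 mm bar, but the grip held with no sign of slipping.
- In the last reading, about 5.6 N of sideways force remained on the tool.

I did not move near the crockery, the milk can or the look-alike knobs. I did not check them separately at the end.

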